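# Find the plaster blank whose board fits the turntable pins

## Robot

A 6-joint arm with a two-finger parallel gripper is mounted at the origin on the work surface. World frame = base frame: x ahead of the robot, y to its left, z up, the work surface at z = 0. Lengths are in m, angles in rad, forces in N, time in s.
With the tool pointing down it reaches from about 0.375 to 0.9 m from the base axis. Payload 3.1 kg.
Tool frame: the origin (TCP) lies between the finger pads; the fingertips stand 8 mm ahead of it and the grasp point (between the pads) lies 11 mm behind it; z points along the fingers, y is the line along which they close (so a half turn about z gives the same grasp; the last joint's range is limited). The gripper opens to 87 mm and grips with 3 to 60 N. Pads are 19 mm wide; open, the fingers measure 117 mm over their backs; the gripper's body (75 mm by 190 mm) begins 51 mm behind the grasp point.
Start: joints at [1.071, 0.527, 1.433, -0, 1.181, -0.178], TCP at [0.198, 0.593, 0.231] pointing down, gripper open.
Joint ranges: [-3.08, 3.08], [-0.75, 2.2], [0.22, 2.44], [-1.43, 4.57], [0, 2.65], [-2.85, 2.85]. Speed limits (rad/s): [2.79, 2.79, 3.14, 3.14, 3.14, 3.14].

## Interface

Orientations are given as a unit quaternion [x, y, z, w].
In Python, from rig import robot, vision, job gives the robot as it stands.
- The arm moves only by the shell command python3 -m handwheel 'ROWS' [OPENING] [FORCE]. ROWS is JSON, a list of rows, each a list of 4 numbers: the shift along the tool's x, y, z as a fraction of full scale, then the turn about the tool's z as a fraction of full scale. A call has 1 to 20 rows; each row is the pose to reach, as a shift and turn from the pose commanded when the call began, along the tool's axes at that moment, turning the shorter way round; what a row does not reach only later rows make up. Full scale, the value 1, is 300 mm for a shift and 2 pi rad for a turn. A row lasts 1/12 s, in which the tool goes at most 41.7 mm and 7.16 degrees, less where a joint would pass 70% of its speed; a pose out of reach is approached as far as the arm can. A call with a number of a shift or a turn outside -1 to 1 is refused whole. A call with a gripper value outside its range is refused whole. OPENING is the opening in per cent of the stroke, from 0 (shut) to 100 (fully open), set as the call begins (- or left out, the last holds). The fingers move at their own pace and stop on an object; FORCE is the grip in N (left out, the last holds). Time passes only in rows, so rows that repeat a pose let the fingers close. It gives the time, the measured TCP pose, the force, the opening and the grip force at its end, in the units of the state.
- robot.get_obs(): the state, without advancing time (a new reading comes with each control period).
- vision.camera(name): name is "side" or "top" or "wrist"; returns a dict with "frame" (480x640x3 uint8, red, green, blue), "K" (3x3 intrinsics, pixels), "cam_to_world" (4x4, takes a point from camera to world coordinates); the wrist camera has in their place "hand_eye" (4x4, takes a point from camera to tool coordinates, whose origin is the TCP and whose axes are the flange's). Camera axes: x right, y down, z forward; pixel columns grow to the right and rows downward; lengths in m; the calibration is good to about 2 mm. A picture is of the moment at which its call begins: read the wrist's pose just before it. There is no depth.
- job.hand_in(): hands the job in; it is judged then, once.
Trained networks look in the newest picture that a camera, given by its name, has taken for a name from the list of things; names that differ only in an ending like _2 or _b are one class to them, and where a whole thing is asked for, a point or a joint stands for the part that bears it (a point fixed in the world has none). Each returns a list of dicts, best first, with "conf" (0 to 1); they miss things now and then, are a little off and sometimes report something else, mostly with a low value. They report only what shows in the picture. A call takes as long as a camera call. They do not tell look-alikes from the thing itself.
- vision.look_for(camera, label): "point" ([row, column] in pixels, amid what is visible of it).
- vision.outline_of(camera, label): "mask" (480x640 bool, what is visible of it) and "point" ([row, column] in pixels, amid what is visible of it).
The state is a dict: "time": time; "q": joint angles; "joint_velocities": joint speeds; "joint_torque": joint torques, N m; "position": TCP position; "tool_rot": TCP orientation; "ft_force": force on the tool from outside, world axes, zero at the start; "moment": the same for the moment, N m; "grip_width": finger opening in m; "grip_force": force on a finger pad.
Only numpy, scipy, OpenCV 4.12 (cv2) and the standard library are available. Lean on these libraries where they do the work, as an engineer would, in place of code of your own. Each camera call takes 0.05 s, during which the arm holds its last target. There are 200 camera calls.

## Task

Three plaster blanks stand on drilled mounting boards, but only one board has holes that match the two pins of the turntable nearest you, and they look alike: try them on, turning a board a little on the pins to let it drop, and leave the one that fits fully home, flat on the turntable. Stand any that does not fit back on the bench, upright, without toppling a blank or pushing the rasp, bowl, offcut or calipers about.

Things in the scene. Friction and masses are not known exactly. Their poses are not given: they have to be found in the camera images.
- wheel_top (a point): centre of the flat top of the working turntable, the banding wheel nearest the robot: a round aluminium head 170 mm across, 12 mm thick, on a dark cast foot; top 70 mm above the bench; z up. It is clamped and does not turn. Two brass pins stand on it on one line through the centre, equally far from it. The pin line is near this frame's y, but can be up to 0.08 rad off either way
- wheel_1: foot of the same turntable (origin on the bench under its centre; same axes as the top). Each pin on its head is 8 mm in diameter, 9 mm tall, with a hemispherical top, and stands 42, 45 or 48 mm from the centre: any of the three heads may be on it. The board that fits drops flat on the head with 1 mm of play round each pin, either way round
- blank_a_centre (a point): plaster blank a on its mounting board, one loose piece of 0.27 to 0.45 kg, 70 mm high. Point: on its middle axis, 35 mm above the board's underside; z up. Block: off-white plaster with blue pencil lines, 48 mm along x, 62 mm along y, upright sides from 10 to 56 mm over the board's underside: grip it across x from above, clear of the board; top carved with a raised lump on the -y half
- blank_a: the mounting board of blank a: plywood, 120 x 120 x 10 mm; origin at the centre of its underside, axes as the block's. Two through holes of 10 mm diameter on its y axis, equally far from the middle on both sides: 42, 45 or 48 mm, different on each of the three boards, and not known which. A board that does not match, or is not yet over the pins, stays up on the pin tops, about 7 mm too high (less when a hole is nearly over its pin)
- blank_b_centre (a point): plaster blank b on its mounting board, one loose piece of 0.27 to 0.45 kg, 70 mm high. Point: on its middle axis, 35 mm above the board's underside; z up. Block sides as blank a; top carved to a low round dome
- blank_b: the mounting board of blank b: plywood, 120 x 120 x 10 mm; origin at the centre of its underside, axes as the block's. Two through holes of 10 mm diameter on its y axis, equally far from the middle on both sides: 42, 45 or 48 mm, different on each of the three boards, and not known which. A board that does not match, or is not yet over the pins, stays up on the pin tops, about 7 mm too high (less when a hole is nearly over its pin)
- blank_c_centre (a point): plaster blank c on its mounting board, one loose piece of 0.27 to 0.45 kg, 70 mm high. Point: on its middle axis, 35 mm above the board's underside; z up. Block sides as blank a; top carved to a ridge running along y
- blank_c: the mounting board of blank c: plywood, 120 x 120 x 10 mm; origin at the centre of its underside, axes as the block's. Two through holes of 10 mm diameter on its y axis, equally far from the middle on both sides: 42, 45 or 48 mm, different on each of the three boards, and not known which. A board that does not match, or is not yet over the pins, stays up on the pin tops, about 7 mm too high (less when a hole is nearly over its pin)
- rasp_middle (a point): a bystander: a flat steel rasp with a yellow grip lying on the bench, 240 mm long, 40 mm wide, 28 mm high; its middle
- bowl: a bystander: a blue mixing bowl, 124 mm across, 68 mm high; centre of its underside
- offcut: a bystander: a small plaster offcut, 46 x 34 x 26 mm; centre of its underside
- calipers: a bystander: steel calipers lying flat, 165 mm long along their x, 45 mm wide, 10 mm high; origin near their middle, on the bench
Not all that is in view belongs to the job. Leave any turquoise look-alike of the blank_a alone.

How it is judged:
By the outcome, as a careful person would: the job done as asked, in the order asked, and still so for the second after the job is handed in, with the robot touching nothing.
It also fails if it takes over 72 s, if anything falls off the work surface, if the arm or the gripper's body presses on something with over 40 N, if the wrist force passes 120 N, or if a joint passes its speed limit or range.

## Working session

There is one attempt and no reset: what is moved stays moved. The work goes in short steps, Python scripts to look and compute and a shell command to move; the robot and the scene stay as the last step left them, time stands still between calls to the robot, and variables do not carry over. Pictures are saved under pics/ and viewed, at most 10 in all, crops included, and the job is handed in when it is done.

```bash
mkdir -p pics; ls; cat > h.py <<'E'
import numpy as np, cv2
from rig import robot, vision, job
from scipy.spatial.transform import Rotation as R
def pix2plane(c,uv,z,T=None):
    T=np.array(c["cam_to_world"]) if T is None else T
    d=T[:3,:3]@np.linalg.inv(c["K"])@np.array([uv[0],uv[1],1.])
    o=T[:3,3]; return o+d*(z-o[2])/d[2]
def wristT(c,o):
    T=np.eye(4);T[:3,:3]=R.from_quat(o["tool_rot"]).as_matrix();T[:3,3]=o["position"]
    return T@np.array(c["hand_eye"])
def save(n,f): cv2.imwrite("pics/"+n+".png",np.ascontiguousarray(f[...,::-1]))
E
python3 - <<'E'
from h import *
o=robot.get_obs();print(o)
for n in ("top","side"):
    c=vision.camera(n);save(n+"0",c["frame"]);print(n,np.array(c["K"])[:2].tolist(),np.round(c["cam_to_world"],3).tolist())
    for l in ("wheel_top","wheel_1","blank_a","blank_a_centre","blank_b","blank_b_centre","blank_c","blank_c_centre","rasp_middle","bowl","offcut","calipers"):
        z={"wheel_top":.07,"blank_a_centre":.035,"blank_b_centre":.035,"blank_c_centre":.035}.get(l,0.0)
        for r in vision.look_for(n,l)[:4]:
            p=r["point"];print(l,round(r["conf"],2),np.round(p),np.round(pix2plane(c,(p[1],p[0]),z),3)[:2])
E
```

```text
pics
{'time': 0.0, 'q': array([ 1.07048271e+00,  5.28454867e-01,  1.43392098e+00, -3.71092292e-06,
        1.18137822e+00, -1.78485743e-01]), 'joint_velocities': array([-0.00062159,  0.00171054,  0.00061596, -0.00079754, -0.00117491,
        0.00039485]), 'joint_torque': array([ 3.59938786e-04, -4.40048790e+01, -1.76591098e+01,  6.32429682e-02,
        5.83413674e-02, -1.78048581e-04]), 'position': array([0.19730119, 0.5922805 , 0.22957262]), 'tool_rot': array([ 1.60219611e-01,  9.87080801e-01, -1.01962861e-03, -3.58172109e-04]), 'ft_force': array([-0.46865134,  0.27727936, -0.31831357]), 'moment': array([-0.00965214,  0.01897655,  0.03888185]), 'grip_force': 0.0, 'grip_width': 0.08687450932460011}
top [[609.9020049044254, 0.0, 327.98604246557284], [0.0, 609.9020049044254, 238.81625102474365]] [[-0.024, -0.998, 0.063, 0.406], [-1.0, 0.023, -0.012, 0.096], [0.01, -0.063, -0.998, 1.276], [0.0, 0.0, 0.0, 1.0]]
blank_a 0.74 [265. 522.] [ 0.422 -0.325]
blank_a 0.69 [171. 511.] [ 0.621 -0.309]
blank_a_centre 0.97 [358. 256.] [0.248 0.233]
blank_a_centre 0.69 [258. 209.] [0.451 0.325]
blank
[... 749 characters left out ...]
ank_a 0.72 [427. 436.] [ 0.417 -0.325]
blank_a 0.64 [212. 276.] [0.459 0.337]
blank_a 0.59 [266. 212.] [0.245 0.248]
blank_a_centre 0.87 [215. 277.] [0.436 0.287]
blank_a_centre 0.76 [266. 214.] [0.239 0.21 ]
blank_b 0.72 [427. 436.] [ 0.417 -0.325]
blank_b 0.64 [212. 276.] [0.459 0.337]
blank_b 0.59 [266. 212.] [0.245 0.248]
blank_b_centre 0.7 [427. 437.] [ 0.403 -0.338]
blank_c 0.72 [427. 436.] [ 0.417 -0.325]
blank_c 0.64 [212. 276.] [0.459 0.337]
blank_c 0.59 [266. 212.] [0.245 0.248]
blank_c_centre 0.75 [365. 512.] [ 0.599 -0.32 ]
rasp_middle 0.74 [198. 350.] [0.646 0.282]
bowl 0.84 [150. 287.] [0.616 0.563]
offcut 0.76 [270. 298.] [0.404 0.131]
calipers 0.77 [319. 334.] [ 0.396 -0.03 ]
```

View pics/top0.png

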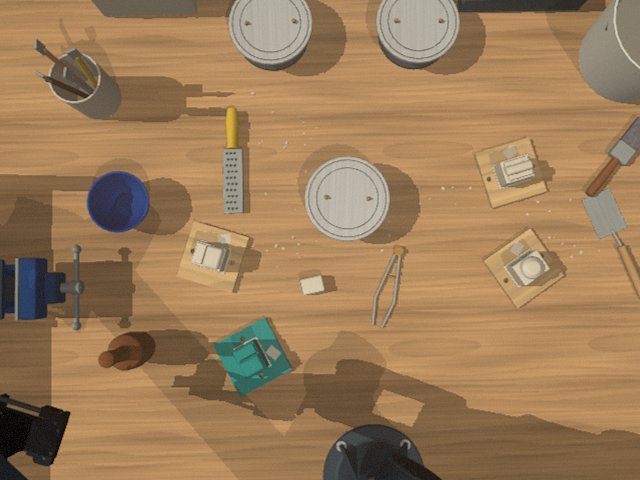

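View pics/side0.png

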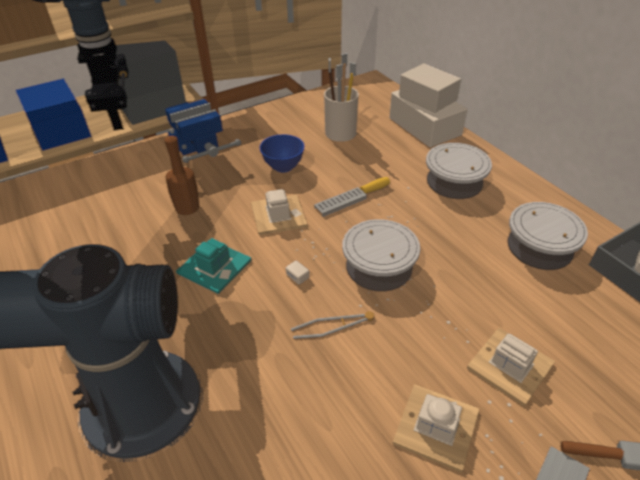

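The top picture shows the working wheel at about px (347,198), real blank a at (215,255), c at (510,172), b at (525,267), and the turquoise decoy at (255,355). I'll rectify crops to estimate the pin and hole spacings.

```bash
cat > rect.py <<'E'
from h import *
def rect(c,ctr,z,half=.066,s=300,T=None):
    T=np.array(c["cam_to_world"]) if T is None else T
    w=np.array([[ctr[0]+half,ctr[1]+half,z],[ctr[0]+half,ctr[1]-half,z],[ctr[0]-half,ctr[1]-half,z],[ctr[0]-half,ctr[1]+half,z]])
    p=(np.linalg.inv(T)@np.c_[w,np.ones(4)].T)[:3]; p=np.array(c["K"])@p; p=(p[:2]/p[2]).T
    H=cv2.getPerspectiveTransform(p.astype(np.float32),np.float32([[0,0],[s,0],[s,s],[0,s]]))
    return cv2.warpPerspective(c["frame"],H,(s,s),flags=cv2.INTER_CUBIC)
E
python3 - <<'E'
from rect import *
fs=[]
for _ in range(6): c=vision.camera("top"); fs.append(c["frame"].astype(float))
c["frame"]=np.mean(fs,0).astype(np.uint8)
ctr={}
for n,uv,z in (("w",(347,198),.077),("a",(215,257),.01),("b",(525,267),.01),("c",(511,172),.01)):
    ctr[n]=pix2plane(c,uv,z); print(n,ctr[n].round(3))
g=[rect(c,ctr[n],ctr[n][2],half=.085) for n in "wabc"]
save("rect1",np.vstack([np.hstack(g[:2]),np.hstack(g[2:])]))
E
```

```text
w [0.562 0.043 0.077]
a [0.454 0.316 0.01 ]
b [ 0.418 -0.327  0.01 ]
c [ 0.618 -0.306  0.01 ]
```

View pics/rect1.png

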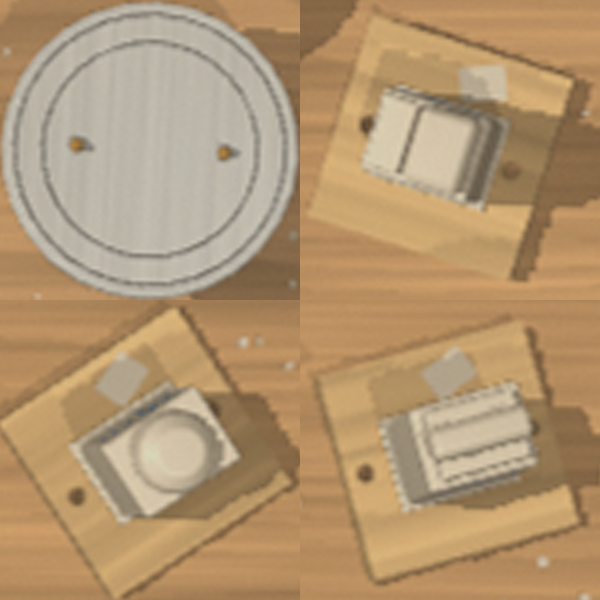

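Rectified at 1.765 px/mm. The pins at (75,145) and (223,152) are about 84 mm apart, so 42 mm from the centre. Hole spacings read about 85 mm for a, 92 mm for b and 99 mm for c, so a looks like the match and I'll try it first.

```bash
cat >> h.py <<'E'
def plan(pos,yaw):
    """fractions to reach TCP pos with tool y axis at world angle yaw"""
    o=robot.get_obs(); M=R.from_quat(o["tool_rot"]).as_matrix()
    d=M.T@(np.array(pos)-o["position"]); cy=np.arctan2(M[1,1],M[0,1])
    t=-(yaw-cy); t=(t+np.pi)%(2*np.pi)-np.pi
    print("rows:",np.round(np.r_[d/.3,t/2/np.pi],4).tolist(),"yaw now",round(cy,4),"pos",o["position"].round(4),"t",round(o["time"],2))
E
python3 - <<'E'
from h import *
print(np.round(vision.camera("wrist")["hand_eye"],3).tolist())
plan([.454,.316,.25],-.303)
E
```

```text
[[0.0, -0.96, -0.28, 0.077], [1.0, 0.0, -0.0, 0.0], [0.0, -0.28, 0.96, -0.155], [0.0, 0.0, 0.0, 1.0]]
rows: [-1.1027, -0.6054, -0.0648, 0.247] yaw now 1.249 pos [0.1976 0.5929 0.2306] t 1.65
```

```bash
python3 -m handwheel '[[0,0,-0.2,0.02],[-0.2,-0.1,-0.25,0.06],[-1,-0.605,-0.2,0.247],[-1,-0.605,-0.2,0.247],[-1,-0.605,-0.2,0.247],[-1,-0.605,-0.2,0.247],[-1,-0.605,-0.2,0.247],[-1,-0.605,-0.2,0.247],[-1,-0.605,-0.2,0.247],[-1,-0.605,-0.2,0.247],[-1,-0.605,-0.065,0.247],[-1,-0.605,-0.065,0.247],[-1,-0.605,-0.065,0.247],[-1,-0.605,-0.065,0.247],[-1,-0.605,-0.065,0.247]]' 82 25
python3 - <<'E'
from rect import *
o=robot.get_obs();c=vision.camera("wrist");T=wristT(c,o)
r=vision.look_for("wrist","blank_a_centre")
for k in r[:2]: print(k["conf"],k["point"],pix2plane(c,k["point"][::-1],.035,T).round(4))
g=[rect(c,(.454,.316),z,half=.09,T=T,s=400) for z in (.01,.056)]
save("w1",np.hstack(g)); plan([.454,.316,.12],-.303)
E
```

```text
time: 2.9
position: [0.425, 0.3259, 0.2501]
tool_rot: [0.805, 0.593, 0.0, 0.0]
ft_force: [0.4, -0.4, -0.1]
grip_width: 0.0713
grip_force: 0.0
0.66 [285.5, 203.2] [0.2689 0.2834 0.035 ]
0.59 [198.2, 350.7] [0.4576 0.3301 0.035 ]
rows: [-0.0038, 0.102, 0.435, 0.0003] yaw now -0.3014 pos [0.425  0.3261 0.2505] t 3.0
```

View pics/w1.png

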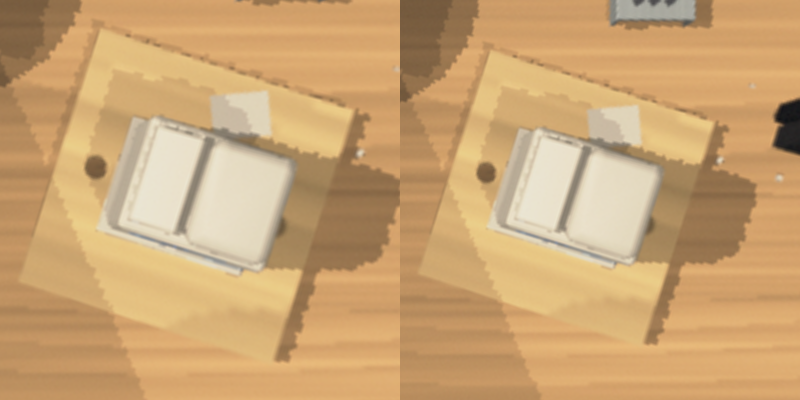

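The wrist rectification (left panel, 2.22 px/mm) puts the board corners at (100,28), (355,110), (275,362) and (20,283). That gives a centre of about (0.456, 0.321) and a yaw of -0.308. The hole spacing is again about 85 mm.

```bash
python3 - <<'E'
from h import *
plan([.456,.321,.030],-.308)
E
```

```text
rows: [0.0139, 0.1032, 0.735, 0.001] yaw now -0.3014 pos [0.425  0.3261 0.2505] t 3.0
```

```bash
python3 -m handwheel '[[0.014,0.103,0.1,0.001],[0.014,0.103,0.2,0.001],[0.014,0.103,0.32,0.001],[0.014,0.103,0.44,0.001],[0.014,0.103,0.56,0.001],[0.014,0.103,0.66,0.001],[0.014,0.103,0.735,0.001],[0.014,0.103,0.735,0.001]]' && python3 -m handwheel '[[0,0,0,0],[0,0,0,0],[0,0,0,0],[0,0,0,0]]' 0 30; python3 -c "
from h import *
plan([.456,.321,.13],-.308)"
```

```text
time: 3.67
position: [0.4529, 0.3196, 0.0256]
tool_rot: [0.807, 0.59, -0.004, -0.001]
ft_force: [-0.7, 0.8, 0.3]
grip_width: 0.0714
grip_force: 0.0
time: 4.0
position: [0.4569, 0.3213, 0.0315]
tool_rot: [0.807, 0.59, 0.002, 0.0]
ft_force: [-0.5, -0.6, 0.6]
grip_width: 0.0524
grip_force: 0.0
rows: [-0.001, -0.0014, -0.3283, -0.0001] yaw now -0.3089 pos [0.4569 0.3213 0.0315] t 4.0
```

```bash
python3 -m handwheel '[[0,0,0,0],[0,0,0,0],[0,0,-0.03,0],[0,0,-0.12,0],[0,0,-0.24,0],[0,0,-0.36,0],[0,0,-0.45,0],[0,0,-0.45,0]]' 0 30; python3 -c "
from h import *
plan([.485,.045,.167],-.05)"
```

```text
time: 4.67
position: [0.4588, 0.3222, 0.1707]
tool_rot: [0.807, 0.59, 0.006, 0.001]
ft_force: [1.2, 0.1, -3.3]
grip_width: 0.0483
grip_force: 30.0
rows: [-0.8539, 0.3639, 0.0088, -0.0412] yaw now -0.3089 pos [0.4588 0.3222 0.1707] t 4.67
```

```bash
python3 -c "
from h import *
plan([.563,-.09,.2],-.05)"
```

```text
rows: [-1.2027, 0.7494, -0.1004, -0.0412] yaw now -0.3089 pos [0.4588 0.3222 0.1707] t 4.67
```

```bash
python3 -m handwheel '[[-0.08,0.05,-0.05,-0.01],[-0.18,0.11,-0.1,-0.02],[-0.3,0.18,-0.1,-0.03],[-0.42,0.25,-0.1,-0.041],[-0.54,0.33,-0.1,-0.041],[-0.66,0.41,-0.1,-0.041],[-0.76,0.48,-0.1,-0.041],[-0.86,0.56,-0.1,-0.041],[-0.94,0.64,-0.1,-0.041],[-1,0.72,-0.1,-0.041],[-1,0.75,-0.1,-0.041],[-1,0.75,-0.1,-0.041],[-1,0.75,-0.1,-0.041]]'
python3 - <<'E'
from rect import *
o=robot.get_obs();print(o["position"].round(4));c=vision.camera("wrist");T=wristT(c,o)
save("w2",np.vstack([np.hstack([rect(c,(.563,.043),.077,half=.09,T=T,s=400),cv2.resize(c["frame"],(400,300))[:,:].repeat(1,0) if 0 else cv2.copyMakeBorder(cv2.resize(c["frame"],(400,300)),0,100,0,0,cv2.BORDER_CONSTANT)])]))
np.savez("w2.npz",f=c["frame"],K=c["K"],T=T)
plan([.563,.043,.16],-.05)
E
```

```text
time: 5.75
position: [0.5772, -0.0331, 0.1934]
tool_rot: [0.725, 0.688, -0.001, -0.002]
ft_force: [-0.3, 1.0, -2.8]
grip_width: 0.0477
grip_force: 30.0
[ 0.5772 -0.0331  0.1934]
rows: [0.2483, -0.0575, 0.1121, -0.0002] yaw now -0.051 pos [ 0.5766 -0.0323  0.1935] t 5.8
```

View pics/w2.png

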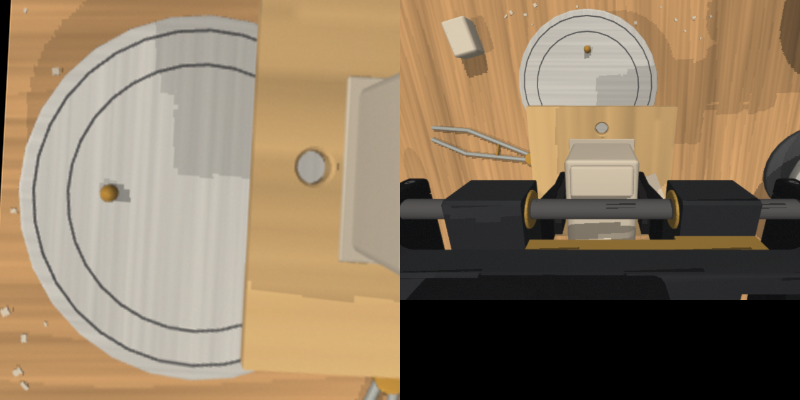

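The wrist picture shows the +y pin (rect px (109,193)) and, through the held board, the +y hole (raw about (323,205)). I'll measure both numerically.

```bash
cat > meas.py <<'E'
from h import *
d=np.load("w2.npz");f=d["f"];T=d["T"];c={"K":d["K"]}
o=robot.get_obs();M=T@np.linalg.inv(vision.camera("wrist")["hand_eye"])
hsv=cv2.cvtColor(f,cv2.COLOR_RGB2HSV).astype(int)
def blob(u,v,r,m):
    n,l,s,cc=cv2.connectedComponentsWithStats(m[v-r:v+r,u-r:u+r].astype(np.uint8))
    out=[(cc[i]+[u-r,v-r],s[i][2:5].tolist()) for i in range(1,n) if s[i][4]>12]
    return out
print("sat",hsv[205,300:346,1].tolist()); print("pin sat",hsv[78,285:315,1].tolist())
h=blob(323,205,22,hsv[...,1]<60); print("hole",h)
p=blob(299,78,14,hsv[...,1]>90); print("pin",p)
# ring
pts=[]
ctr=np.array([.563,.043])
for a in np.linspace(np.pi*.02,np.pi*.98,60):   # +y half
    rr=np.arange(.055,.067,.0003); vals=[]
    for r in rr:
        w=np.r_[ctr+r*np.array([np.cos(a),np.sin(a)]),.07,1]; q=np.linalg.inv(T)@w; q=d["K"]@q[:3]; q=q[:2]/q[2]
        vals.append(f[int(round(q[1])),int(round(q[0]))].mean() if 0<=q[0]<640 and 0<=q[1]<480 else 255)
    i=int(np.argmin(vals)); 
    if vals[i]<np.median(vals)-25: pts.append(ctr+rr[i]*np.array([np.cos(a),np.sin(a)]))
pts=np.array(pts); A=np.c_[2*pts,np.ones(len(pts))]; s=np.linalg.lstsq(A,(pts**2).sum(1),rcond=None)[0]
print("ring n",len(pts),"centre",s[:2].round(4),"R",np.sqrt(s[2]+s[:2]@s[:2]).round(4))
for b in p: print("pin world z.075",pix2plane(c,b[0],.075,T).round(4))
for b in h:
    w=pix2plane(c,b[0],M[2,3]-.020,T); print("hole world",w.round(4),"tool",(M[:3,:3].T@(w-M[:3,3])).round(4))
E
python3 meas.py
```

```text
sat [115, 117, 117, 117, 117, 116, 115, 117, 117, 117, 115, 119, 112, 73, 22, 21, 18, 18, 20, 18, 20, 20, 20, 20, 21, 23, 21, 21, 21, 21, 21, 30, 96, 115, 115, 116, 116, 117, 117, 115, 116, 116, 116, 118, 116, 115]
pin sat [18, 17, 18, 19, 19, 17, 18, 17, 27, 121, 168, 174, 172, 171, 174, 170, 172, 169, 166, 124, 44, 18, 18, 17, 19, 18, 17, 19, 19, 18]
hole [(array([322.49775785, 203.96412556]), [18, 16, 223]), (array([322.5, 224.5]), [44, 4, 176])]
pin [(array([299.14423077,  78.44230769]), [11, 12, 104])]
ring n 60 centre [0.5637 0.0426] R 0.0612
pin world z.075 [0.5661 0.0845 0.075 ]
hole world [0.5794 0.0112 0.1734] tool [ 0.0443 -0.      0.0201]
hole world [0.5789 0.0006 0.1734] tool [ 0.0337 -0.      0.02  ]
```

```bash
cat >> meas.py <<'E'
print("---")
for u in (240,280,322,380,420):
    col=hsv[140:200,u,1]; v=140+np.argmax(np.diff(col)); w=pix2plane(c,(u,v+.5),M[2,3]-.02,T)
    w2=pix2plane(c,(u,v+.5),M[2,3]-.03,T)
    print(u,v,(M[:3,:3].T@(w-M[:3,3])).round(4),(M[:3,:3].T@(w2-M[:3,3])).round(4))
col=hsv[190:235,322]; print(col[:,1].tolist(),col[:,2].tolist())
plan([.563,.043,.16],-.05)
E
python3 meas.py | sed -n '/---/,$p'
```

```text
---
240 168 [ 0.0619 -0.0405  0.0202] [ 0.061  -0.0428  0.0302]
280 168 [ 0.0619 -0.0209  0.0201] [ 0.061  -0.0221  0.0302]
322 168 [ 0.0619 -0.0003  0.0201] [ 0.061  -0.0003  0.0301]
380 168 [0.0619 0.0281 0.02  ] [0.0611 0.0297 0.03  ]
420 145 [0.0728 0.0469 0.0199] [0.0726 0.0495 0.0299]
[117, 118, 118, 117, 118, 106, 53, 23, 18, 22, 20, 20, 21, 20, 20, 20, 22, 20, 21, 21, 21, 27, 82, 112, 115, 118, 116, 117, 116, 115, 117, 110, 69, 52, 48, 50, 48, 49, 48, 49, 50, 48, 47, 50, 48] [189, 188, 188, 188, 182, 125, 134, 163, 167, 165, 165, 166, 169, 169, 169, 168, 164, 167, 168, 171, 173, 171, 164, 164, 167, 182, 209, 213, 192, 148, 181, 187, 188, 201, 186, 187, 185, 186, 185, 176, 170, 170, 170, 170, 170]
rows: [0.2469, -0.058, 0.1135, 0.0] yaw now -0.0499 pos [ 0.5768 -0.0319  0.194 ] t 5.9
```

The board edge is at tool x = 61.9 mm and the hole at 43.7 mm, so the hole radius is 42 mm and matches the pins. The board sits 1.8 mm off the TCP along tool x, so I'll allow for that when going over the wheel.

```bash
python3 -c "
from h import *
plan([.5636,.0408,.130],-.053)"
```

```text
rows: [0.2396, -0.0554, 0.2135, 0.0005] yaw now -0.0499 pos [ 0.5768 -0.0319  0.194 ] t 5.9
```

```bash
python3 -m handwheel '[[0.08,-0.02,0.03,0],[0.16,-0.04,0.08,0.0005],[0.22,-0.055,0.14,0.0005],[0.24,-0.055,0.19,0.0005],[0.24,-0.055,0.213,0.0005],[0.24,-0.055,0.213,0.0005],[0.24,-0.055,0.213,0.0005],[0.24,-0.055,0.213,0.0005]]'; python3 -c "
from h import *
plan([.5636,.0408,.1085],-.053)"
```

```text
time: 6.57
position: [0.5667, 0.0387, 0.1316]
tool_rot: [0.726, 0.687, 0.001, 0.001]
ft_force: [1.1, -0.1, -2.8]
grip_width: 0.0477
grip_force: 30.0
rows: [0.0066, -0.011, 0.077, -0.0003] yaw now -0.055 pos [0.5667 0.0387 0.1316] t 6.57
```

```bash
python3 -m handwheel '[[0.007,-0.01,0,0],[0.007,-0.01,0,0],[0.007,-0.01,0,0]]'; python3 -c "
from h import *
plan([.5636,.0408,.1085],-.053);plan([.5636,.0408,.1015],-.053)"
```

```text
time: 6.82
position: [0.563, 0.0411, 0.1313]
tool_rot: [0.726, 0.687, 0.0, 0.0]
ft_force: [0.5, -1.0, -4.3]
grip_width: 0.0477
grip_force: 30.0
rows: [-0.0008, 0.0018, 0.076, -0.0004] yaw now -0.0553 pos [0.563  0.0411 0.1313] t 6.82
rows: [-0.0008, 0.0018, 0.0993, -0.0004] yaw now -0.0553 pos [0.563  0.0411 0.1313] t 6.82
```

```bash
python3 -m handwheel '[[-0.001,0.002,0.03,-0.0004],[-0.001,0.002,0.06,-0.0004],[-0.001,0.002,0.07,-0.0004],[-0.001,0.002,0.078,-0.0004],[-0.001,0.002,0.082,-0.0004],[-0.001,0.002,0.082,-0.0004]]'; python3 -c "
from h import *
plan([.5636,.0408,.1015],-.053)"
```

```text
time: 7.32
position: [0.5632, 0.0411, 0.1054]
tool_rot: [0.725, 0.688, -0.0, -0.0]
ft_force: [-0.6, 0.2, -3.5]
grip_width: 0.048
grip_force: 30.0
rows: [-0.0008, 0.0013, 0.0132, 0.0001] yaw now -0.0522 pos [0.5632 0.0411 0.1054] t 7.32
```

```bash
python3 -m handwheel '[[0,0.0005,0.004,0],[0,0.0005,0.008,0],[0,0.0005,0.012,0],[0,0.0005,0.015,0],[0,0.0005,0.015,0]]'; python3 -c "
from h import *
plan([.5636,.0408,.1015],-.053)"
```

```text
time: 7.73
position: [0.5637, 0.0411, 0.1015]
tool_rot: [0.725, 0.688, 0.0, 0.0]
ft_force: [0.1, 0.4, -3.4]
grip_width: 0.0479
grip_force: 30.0
rows: [-0.0009, -0.0004, 0.0, 0.0001] yaw now -0.0523 pos [0.5637 0.0411 0.1015] t 7.73
```

```bash
python3 -m handwheel '[[0,0,0.002,0],[0,0,0.004,0],[0,0,0.006,0],[0,0,0.006,0]]'
```

```text
time: 8.07
position: [0.5637, 0.041, 0.1013]
tool_rot: [0.725, 0.688, 0.0, 0.0]
ft_force: [-3.2, 0.4, 7.4]
grip_width: 0.0476
grip_force: 30.0
```

Contact came at 0.1013, which is the home height (grasp height plus 70 mm). I'll release and retreat.

```bash
python3 -m handwheel '[[0,0,-0.003,0],[0,0,-0.003,0],[0,0,-0.003,0],[0,0,-0.003,0],[0,0,-0.003,0]]' 85 && python3 -m handwheel '[[0,0,-0.05,0],[0,0,-0.12,0],[0,0,-0.22,0],[0,0,-0.32,0],[-0.1,0,-0.4,0],[-0.2,0,-0.4,0],[-0.3,0,-0.4,0],[-0.3,0,-0.4,0],[-0.3,0,-0.4,0]]'
python3 - <<'E'
from rect import *
import time
o=robot.get_obs();c=vision.camera("wrist");T=wristT(c,o);s=vision.camera("side")
save("end",np.hstack([rect(c,(.5637,.0426),.08,half=.1,T=T,s=380),cv2.resize(s["frame"][190:320,300:450],(420,380),interpolation=cv2.INTER_CUBIC)]))
print(o["position"],o["grip_width"],o["time"])
E
```

```text
time: 8.48
position: [0.5638, 0.0411, 0.1005]
tool_rot: [0.725, 0.688, 0.0, 0.0]
ft_force: [0.2, 0.1, 0.0]
grip_width: 0.0708
grip_force: 0.0
time: 9.23
position: [0.5589, -0.0502, 0.2206]
tool_rot: [0.726, 0.687, 0.0, -0.0]
ft_force: [-0.3, 0.7, -0.5]
grip_width: 0.0739
grip_force: 0.0
[ 0.55894565 -0.05016054  0.22062441] 0.07389107553249279 9.2333
```

View pics/end.png

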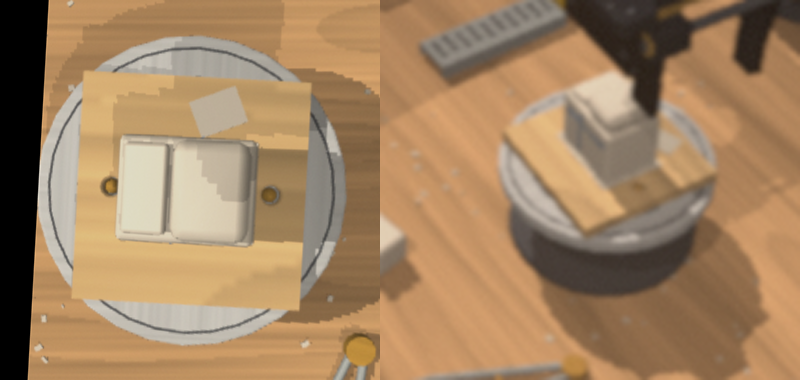

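The left panel shows both pins standing in their holes at (109,186) and (270,195). The board lies flat on the head and the gripper is clear, so I'm handing in.

```bash
python3 -c "
from rig import job
print(job.hand_in())"
```

```text
the job is handed in; nothing more can be done
None
```

Blank a fits: its board is on the turntable with both pins in its holes, flat and fully home. I handed the job in at about 9 s and never moved blanks b and c, because camera measurements had already picked out a as the match.

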